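# Fill up the two jar crates by product

## Task

Finish packing the two three-jar crates: put the four yellow-lidded jars standing on the bench into the empty cells, one jar to a cell, nearly black syrup in the crate that already holds a black jar and orange pickle in the crate that already holds an orange one. The jars are glass: set each one down gently, upright and flat on the crate floor, and never drop it. Leave the two white-lidded jars and the two jars already packed where they are.

Things in the scene. Friction and masses are not known exactly. Their poses are not given: they have to be found in the camera images.
- dark_1: Round jar 58 mm across and 98 mm tall overall: nearly black body to 66 mm, sloping nearly black shoulder (a ring round the lid from above) to 74 mm, then a yellow lid 44 mm across from 74 to 98 mm, to grip by. About 0.35 kg, loose. Origin: centre of its underside; z up. Stands on the bench at the start; to be packed.
- dark_2: Round jar 58 mm across and 98 mm tall overall: nearly black body to 66 mm, sloping nearly black shoulder (a ring round the lid from above) to 74 mm, then a yellow lid 44 mm across from 74 to 98 mm, to grip by. About 0.35 kg, loose. Origin: centre of its underside; z up. Stands on the bench at the start; to be packed.
- orange_1: Round jar 58 mm across and 98 mm tall overall: orange body to 66 mm, sloping orange shoulder (a ring round the lid from above) to 74 mm, then a yellow lid 44 mm across from 74 to 98 mm, to grip by. About 0.35 kg, loose. Origin: centre of its underside; z up. Stands on the bench at the start; to be packed.
- orange_2: Round jar 58 mm across and 98 mm tall overall: orange body to 66 mm, sloping orange shoulder (a ring round the lid from above) to 74 mm, then a yellow lid 44 mm across from 74 to 98 mm, to grip by. About 0.35 kg, loose. Origin: centre of its underside; z up. Stands on the bench at the start; to be packed.
- held_dark: Round jar 58 mm across and 98 mm tall overall: nearly black body to 66 mm, sloping nearly black shoulder (a ring round the lid from above) to 74 mm, then a white lid 44 mm across from 74 to 98 mm, to grip by. About 0.35 kg, loose. Origin: centre of its underside; z up. Held back for the laboratory: stands on the bench and stays there.
- held_orange: Round jar 58 mm across and 98 mm tall overall: orange body to 66 mm, sloping orange shoulder (a ring round the lid from above) to 74 mm, then a white lid 44 mm across from 74 to 98 mm, to grip by. About 0.35 kg, loose. Origin: centre of its underside; z up. Held back for the laboratory: stands on the bench and stays there.
- crate_dark: Green open crate, 88 x 256 mm outside (its own x, y) and 40 mm high, walls and floor 4 mm, two full-height dividers making three cells in a row along its y axis, centred at y = -84, 0 and +84 mm, each about 80 x 80 mm inside. It does not move when pushed. Origin: centre of its underside. Its end cell at y = +84 mm already holds the packed_dark jar; the other two cells are empty.
- crate_orange: Green open crate, 88 x 256 mm outside (its own x, y) and 40 mm high, walls and floor 4 mm, two full-height dividers making three cells in a row along its y axis, centred at y = -84, 0 and +84 mm, each about 80 x 80 mm inside. It does not move when pushed. Origin: centre of its underside. Its end cell at y = -84 mm already holds the packed_orange jar; the other two cells are empty.
- packed_dark: Round jar 58 mm across and 98 mm tall overall: nearly black body to 66 mm, sloping nearly black shoulder (a ring round the lid from above) to 74 mm, then a yellow lid 44 mm across from 74 to 98 mm, to grip by. About 0.35 kg, loose. Origin: centre of its underside; z up. Already stands in an end cell of the crate_dark, on its floor, and stays there.
- packed_orange: Round jar 58 mm across and 98 mm tall overall: orange body to 66 mm, sloping orange shoulder (a ring round the lid from above) to 74 mm, then a yellow lid 44 mm across from 74 to 98 mm, to grip by. About 0.35 kg, loose. Origin: centre of its underside; z up. Already stands in an end cell of the crate_orange, on its floor, and stays there.

How it is judged:
By the outcome, as a careful person would: the job done as asked, in the order asked, and still so for the second after the job is handed in, with the robot touching nothing.
It also fails if it takes over 96 s, if anything falls off the work surface, if the arm or the gripper's body presses on something with over 40 N, if the wrist force passes 120 N, or if a joint passes its speed limit or range.

## Robot

A 7-joint arm with a two-finger parallel gripper is mounted at the origin on the work surface. World frame = base frame: x ahead of the robot, y to its left, z up, the work surface at z = 0. Lengths are in m, angles in rad, forces in N, time in s.
With the tool pointing down it reaches from about 0.425 to 0.875 m from the base axis. Payload 4.7 kg.
Tool frame: the origin (TCP) lies on the centre line of the jaws, within the pads' length; the fingertips stand 19 mm ahead of it and the grasp point (between the pads) is the TCP (ctrl.nose_length is the distance from the TCP to the fingertips, in m); z points along the fingers, x is the direction in which the jaws open and shut, and the axes are right-handed (so a half turn about z gives the same grasp; the last joint's range is limited). The gripper opens to 87 mm and grips with 3 to 60 N. Pads are 19 mm wide; open, the fingers measure 117 mm over their backs; the gripper's body (75 mm by 190 mm) begins 51 mm behind the grasp point.
Start: joints at [-1.135, 0.321, -0.07, 1.45, 0.023, 1.371, -0.057], TCP at [0.266, 0.593, 0.242] pointing down, gripper open.
Joint ranges: [-2.86, 2.86], [-0.3, 2.09], [-1.38, 1.24], [0.06, 2.45], [-1.56, 4.7], [0.09, 2.05], [-2.69, 2.69]. Speed limits (rad/s): [2.57, 2.57, 3.14, 3.14, 3.14, 3.14, 3.14].

## Interface

Orientations are given as a rotation vector (axis times angle).
In Python, from bench import ctrl gives the robot as it stands. The module is installed in compiled form; this text tells all that it offers.
- The arm moves only by the shell command python3 -m crank 'ROWS' [OPENING] [FORCE]. ROWS is a JSON object of lists of equal length, an entry for each row: "dp": the shift along the tool's x, y, z in cm, a list of three; "delta_rot": the turn, a rotation vector about the tool's x, y, z in rad, a list of three. In form: {"dp": [[x, y, z], ...], "delta_rot": [[rx, ry, rz], ...]}. A call has exactly 8 rows; each row shifts and turns the commanded pose from where the row before left it, along the tool's axes as they then stand; what a row does not reach is not made up. A row lasts 1/10 s, in which the tool goes at most 50 mm and 8.59 degrees, less where a joint would pass 70% of its speed; a pose out of reach is approached as far as the arm can. A call with a gripper value outside its range is refused whole. OPENING is the finger opening in cm, from 0 to 8.7, set as the call begins (- or left out, the last holds). The fingers move at their own pace and stop on an object; FORCE is the grip in N (left out, the last holds). Time passes only in rows, so rows that do not move let the fingers close, or fill a call up. It gives the time, the measured TCP pose, the force and the opening at its end, in the units of the state.
- ctrl.get_state(): the state, without advancing time (a new reading comes with each control period).
- ctrl.get_image(name): name is "side" or "top" or "wrist"; returns the picture (384x512x3 uint8, blue, green, red); there is no depth.
- ctrl.camera_info(name): a dict with "camera_matrix" (3x3 intrinsics, pixels), "D" ([k1, k2, p1, p2, k3] as OpenCV has them; the pictures are not rectified), "xyz" and "orientation" of the camera in the world. Camera axes: x right, y down, z forward; pixel columns grow to the right and rows downward; lengths in m; the calibration is good to about 2 mm. A picture is of the moment at which its call begins: read the wrist's pose just before it. camera_info takes no time and is no camera call; for the wrist camera it gives the pose at the moment of the call.
- ctrl.close_job(): hands the job in, once; it reports no verdict.
The state is a dict: "time": time; "joint_positions": joint angles; "qd": joint speeds; "joint_torque": joint torques, N m; "position": TCP position; "tool_rot": TCP orientation; "ft_force": force on the tool from outside, world axes, zero at the start; "torque": the same for the moment, N m; "grip_width": opening from 0.0 (shut) to 1.0 (fully open).
Only numpy, scipy, OpenCV 4.12 (cv2) and the standard library are available. Lean on these libraries where they do the work, as an engineer would, in place of code of your own. Each camera call takes 0.05 s, during which the arm holds its last target.

## Working session

There is one attempt and no reset: what is moved stays moved. The work goes in short steps, Python scripts to look and compute and a shell command to move; the robot and the scene stay as the last step left them, time stands still between calls to the robot, and variables do not carry over. Pictures are saved under pics/ and viewed, and the job is handed in when it is done.

```bash
mkdir -p pics
python3 - <<'E'
from bench import ctrl
import cv2
s=ctrl.get_state();print(s)
for n in("top","side","wrist"):
    print(n,ctrl.camera_info(n)); cv2.imwrite(f"pics/{n}0.png",ctrl.get_image(n))
E
```

```text
{'time': 0.0, 'joint_positions': array([-1.13488639,  0.32186709, -0.0700708 ,  1.45166359,  0.02261627,
        1.37077561, -0.05694079]), 'qd': array([ 0.00068998, -0.00054509,  0.00125383,  0.00015283,  0.00124162,
       -0.00096724, -0.00176181]), 'joint_torque': array([ 3.20404524e-04, -4.91291428e+01, -4.03539296e-01, -3.12532961e+01,
       -6.38788682e-02,  4.38849139e-02,  1.99446226e-04]), 'position': array([0.26596747, 0.59254035, 0.24043845]), 'tool_rot': array([ 2.63632313e+00,  1.70652250e+00, -2.43584812e-03]), 'ft_force': array([-0.25312712, -0.11082553,  0.06489085]), 'torque': array([-0.03714051,  0.0141019 ,  0.04383165]), 'grip_width': 1.0017485944822377}
top {'camera_matrix': array([[477.78005514,   0.        , 258.70002799],
       [  0.        , 477.78005514, 194.42565856],
       [  0.        ,   0.        ,   1.        ]]), 'D': array([0.04432398, 0.        , 0.        , 0.        , 0.        ]), 'xyz': array([ 0.3038383 , -0.00346699,  1.35544351]), 'orientation': array([-2.145891  ,  2.11735121, -0.1829143 ])}
side {'camera_matrix': array([[360.55402222,   0.        , 252.96616857],
       [  0.        , 360.55402222, 187.66926388],
       [  0.        ,   0.        ,   1.        ]]), 'D': array([-0.08924774,  0.        ,  0.        ,  0.        ,  0.        ]), 'xyz': array([0.02412565, 0.47398036, 0.49839768]), 'orientation': array([-1.00551984,  2.27537732, -1.24287053])}
wrist {'camera_matrix': array([[339.80973691,   0.        , 259.72969177],
       [  0.        , 339.80973691, 185.65739587],
       [  0.        ,   0.        ,   1.        ]]), 'D': array([-0.02782316,  0.        ,  0.        ,  0.        ,  0.        ]), 'xyz': array([0.19908209, 0.62239876, 0.38559289]), 'orientation': array([2.43728614, 1.57839552, 0.21609922])}
```

View pics/top0.png

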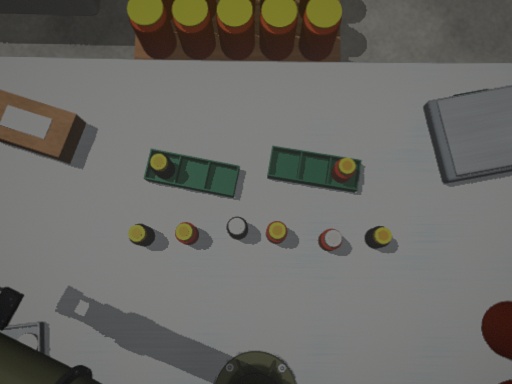

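View pics/side0.png

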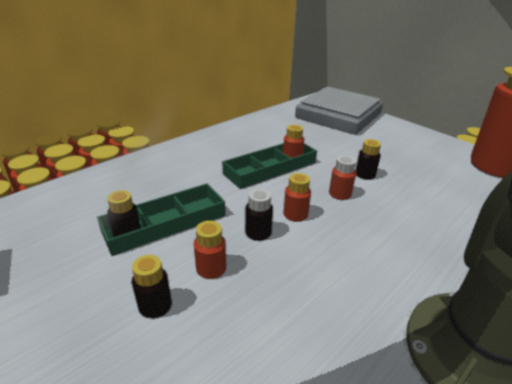

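View pics/wrist0.png

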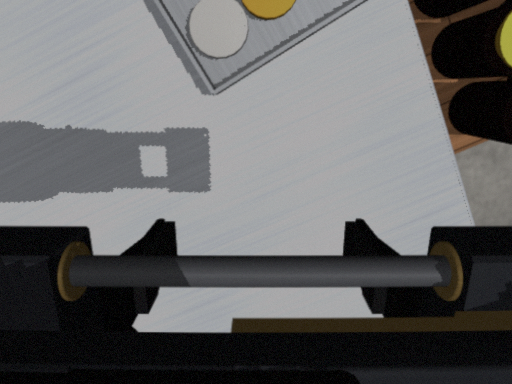

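```bash
cat > h.py <<'E'
import numpy as np, cv2
from scipy.spatial.transform import Rotation as R
from bench import ctrl
def ray(ci,uv):
    uv=np.array(uv,float).reshape(-1,1,2)
    p=cv2.undistortPoints(uv,np.array(ci["camera_matrix"]),np.array(ci["D"])).reshape(-1,2)
    d=np.c_[p,np.ones(len(p))]@R.from_rotvec(ci["orientation"]).as_matrix().T
    return np.array(ci["xyz"]),d
def plane(ci,uv,z):
    o,d=ray(ci,uv); return o+d*((z-o[2])/d[:,2])[:,None]
def proj(ci,P):
    rv=R.from_rotvec(ci["orientation"]).inv(); t=-rv.apply(ci["xyz"])
    return cv2.projectPoints(np.array(P,float),rv.as_rotvec(),t,np.array(ci["camera_matrix"]),np.array(ci["D"]))[0].reshape(-1,2)
E
python3 - <<'E'
from h import *
im=cv2.imread("pics/top0.png");ci=ctrl.camera_info("top")
hsv=cv2.cvtColor(im,cv2.COLOR_BGR2HSV)
y=cv2.inRange(hsv,(18,120,90),(35,255,255))
y[:140]=0
n,l,s,c=cv2.connectedComponentsWithStats(y)
for i in range(1,n):
    if s[i,4]>60: print(s[i],c[i].round(1),plane(ci,c[i],.098)[0].round(4))
for name,(u,v) in dict(hd=(237,225),ho=(333,237)).items():
    print(name,plane(ci,(u,v),.098))
cr=cv2.resize(im[140:255,120:400],None,fx=2.85,fy=2.85*1,interpolation=cv2.INTER_CUBIC)
cv2.imwrite("pics/topz.png",cr)
E
```

```text
[150 154  17  16 209] [158.1 161.3] [0.6087 0.2709 0.098 ]
[338 158  18  16 212] [346.6 165.4] [ 0.6043 -0.2375  0.098 ]
[176 223  16  17 221] [183.5 231.2] [0.4206 0.1949 0.098 ]
[269 222  17  17 229] [276.9 230. ] [ 0.427 -0.051  0.098]
[129 225  16  17 216] [136.4 232.9] [0.4148 0.3181 0.098 ]
[374 227  18  17 217] [382.5 235.1] [ 0.4176 -0.328   0.098 ]
hd [[0.43891369 0.05459318 0.098     ]]
ho [[ 0.41075019 -0.19830642  0.098     ]]
```

View pics/topz.png

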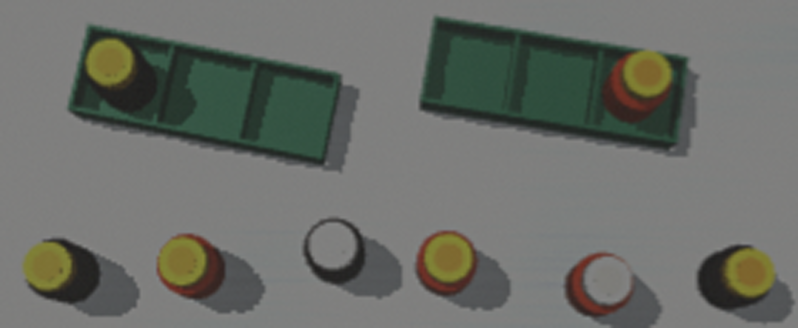

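Run:
```python
from h import *
im=cv2.imread("pics/top0.png");ci=ctrl.camera_info("top")
hsv=cv2.cvtColor(im,cv2.COLOR_BGR2HSV)
g=cv2.inRange(hsv,(60,90,25),(95,255,255))
for nm,x0,x1 in(("dark",135,250),("orange",260,370)):
    m=np.zeros_like(g);m[140:205,x0:x1]=g[140:205,x0:x1]
    m=cv2.morphologyEx(m,cv2.MORPH_OPEN,np.ones((2,2)))
    pts=cv2.findNonZero(m);r=cv2.minAreaRect(pts);b=cv2.boxPoints(r)
    print(nm,r);
    b=b[np.argsort(b[:,1])]
    P=plane(ci,b,.04);Q=plane(ci,b,0)
    print(b.round(1).tolist());print(P.round(4).tolist());
    top=sorted(P[:2].tolist(),key=lambda p:p[1]);a,c=np.array(top)[:,:2]
    if nm and abs(np.linalg.norm(c-a)-.256)>.03:
        # pair: two left / two right
        pass
    L=b[b[:,0]<r[0][0]];Rr=b[b[:,0]>r[0][0]]
    tl=L[L[:,1].argmin()];tr=Rr[Rr[:,1].argmin()];bl=L[L[:,1].argmax()];br=Rr[Rr[:,1].argmax()]
    A=plane(ci,tl,.04)[0,:2];B=plane(ci,tr,.04)[0,:2]
    n1=plane(ci,bl,0)[0,:2];n2=plane(ci,br,0)[0,:2]
    # the end nearer the nadir is seen at base, the outer at rim
    ey=(A-B)/np.linalg.norm(A-B);ex=np.array([ey[1],-ey[0]])
    o= A if nm=="dark" else B
    s=-1 if nm=="dark" else 1
    far=o
    cen=o+s*ey*.128-ex*.044
    print("len",np.linalg.norm(A-B),"width",(A-n1)@ex,(B-n2)@ex,"yaw deg",np.degrees(np.arctan2(-ey[0],ey[1])),"cen",cen)
    for k in(-.084,0,.084):print(k,(cen+ey*k).round(4))
```

```text
dark ((197.05661010742188, 176.1981201171875), (79.67407989501953, 25.186098098754883), 10.619654655456543)
[[160.1999969482422, 156.5], [238.5, 171.1999969482422], [155.60000610351562, 181.1999969482422], [233.89999389648438, 195.89999389648438]]
[[0.6368, 0.2782, 0.04], [0.5974, 0.0562, 0.04], [0.5653, 0.2878, 0.04], [0.5265, 0.0677, 0.04]]
len 0.2255323167372049 width 0.0657745162863937 0.06553603821207538 yaw deg -10.048285946720497 cen [0.57110934 0.15988097]
-0.084 [0.5565 0.0772]
0 [0.5711 0.1599]
0.084 [0.5858 0.2426]
orange ((312.351318359375, 170.8918914794922), (72.00675964355469, 24.00225257873535), 9.462322235107422)
[[278.79998779296875, 153.10000610351562], [349.79998779296875, 165.0], [274.8999938964844, 176.8000030517578], [345.8999938964844, 188.60000610351562]]
[[0.6513, -0.057, 0.04], [0.6194, -0.2574, 0.04], [0.5825, -0.0463, 0.04], [0.5513, -0.2451, 0.04]]
len 0.20291959455381423 width 0.06095421871356449 0.06055776404445248 yaw deg -9.029165709883506 cen [ 0.59604257 -0.1240585 ]
-0.084 [ 0.5829 -0.207 ]
0 [ 0.596  -0.1241]
0.084 [ 0.6092 -0.0411]
```

Run:
```python
from h import *
im=cv2.imread("pics/top0.png");ci=ctrl.camera_info("top")
C=lambda l:np.array(l,float)/2.85+[120,140]
for nm,q in dict(dark=[(88,25),(341,73),(68,111),(324,162)],orange=[(435,17),(687,57),(420,107),(676,148)]).items():
    q=C(q);
    far=plane(ci,q[:2],.04)[:,:2];near=plane(ci,q[2:],0)[:,:2];nearR=plane(ci,q[2:],.04)[:,:2]
    A,B=far;ey=(A-B)/np.linalg.norm(A-B);ex=np.array([ey[1],-ey[0]])
    cen=(A+B)/2-ex*.044
    print(nm,"len",np.linalg.norm(A-B),np.linalg.norm(near[0]-near[1]),"w",(A-near[0])@ex,(B-near[1])@ex,(A-nearR[0])@ex,"yaw",np.degrees(np.arctan2(-ey[0],ey[1])),"cen",cen, "mean4",(far.mean(0)+nearR.mean(0))/2)
    for k in(-.084,0,.084):print(k,(cen+ey*k).round(4))
    c3=[np.r_[cen+ex*a*.044+ey*b*.128,.04] for a,b in((1,1),(1,-1),(-1,-1),(-1,1))]
    cells=[np.r_[cen+ey*k,.004] for k in(-.084,0,.084)]
    s=ctrl.camera_info("side")
    si=cv2.imread("pics/side0.png") if nm=="dark" else si
    for im_,cc in((im,ci),(si,s)):
        cv2.polylines(im_,[np.int32(proj(cc,c3).round())],True,(255,0,255),1)
        for p in proj(cc,cells):cv2.circle(im_,tuple(int(round(t)) for t in p),2,(255,0,255),-1)
jars=[(.4148,.3181),(.4206,.1949),(.427,-.051),(.4176,-.328),(.6087,.2709),(.6043,-.2375)]
for j in jars:
    z=.102 if j[0]>.5 else .098
    for im_,cc in((im,ci),(si,s)):
        cv2.circle(im_,tuple(int(round(t)) for t in proj(cc,[np.r_[j,z]])[0]),1,(255,0,0),-1)
v=np.vstack([cv2.resize(im[140:255,120:400],(600,246)),si[90:330,100:400].repeat(1,0)[:, :, :] if 0 else cv2.resize(si[100:330,90:400],(600,345))])
cv2.imwrite("pics/chk.png",v)
```

```text
dark len 0.2563555887716948 0.2648604332141415 w 0.08250065102848451 0.0846133499412713 0.08876345301283965 yaw -10.184534922562035 cen [0.59284207 0.18727904] mean4 [0.59188393 0.18700345]
-0.084 [0.578  0.1046]
0 [0.5928 0.1873]
0.084 [0.6077 0.27  ]
orange len 0.2527684130314902 0.2616870384279115 w 0.08450421220381375 0.08422642583050005 0.09291121552492375 yaw -8.60150825324927 cen [ 0.60960142 -0.15765541] mean4 [ 0.60720429 -0.15753477]
-0.084 [ 0.597  -0.2407]
0 [ 0.6096 -0.1577]
0.084 [ 0.6222 -0.0746]
```

View pics/chk.png

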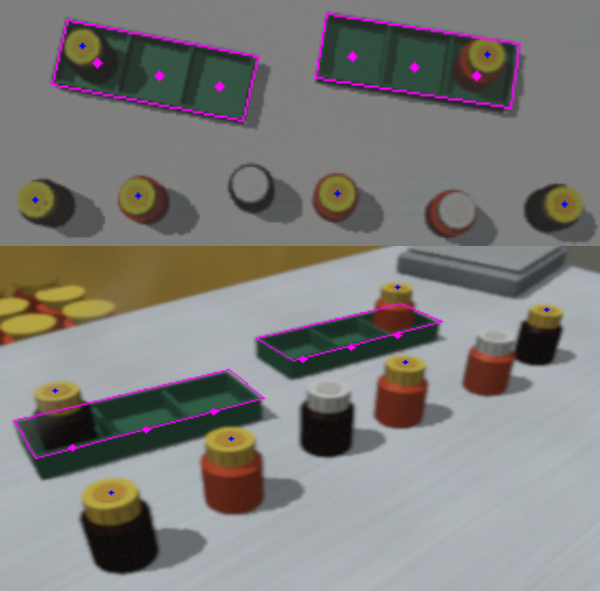

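```bash
python3 -m crank '{"dp":[[0,0,0],[0,0,0],[0,0,0],[0,0,0],[0,0,0],[0,0,0],[0,0,0],[0,0,0]],"delta_rot":[[0,0,0.1436],[0,0,0.1436],[0,0,0.1436],[0,0,0.1436],[0,0,0.1436],[0,0,0.1436],[0,0,0.1436],[0,0,0.1436]]}' 8.7 25
```

```text
time: 0.95
position: [0.266, 0.5928, 0.2411]
tool_rot: [3.141, -0.009, -0.0]
ft_force: [0.5, 0.9, -0.3]
grip_width: 1.001
```

```bash
python3 -m crank '{"dp":[[1.86,3.43,1],[1.86,3.43,1],[1.86,3.43,1],[1.86,3.43,1],[1.86,3.43,1],[1.86,3.43,1],[1.86,3.43,1],[1.86,3.43,1]],"delta_rot":[[0,0,0],[0,0,0],[0,0,0],[0,0,0],[0,0,0],[0,0,0],[0,0,0],[0,0,0]]}'
python3 - <<'E'
from h import *
ci=ctrl.camera_info("wrist")
cv2.imwrite("pics/w1.png",ctrl.get_image("wrist"));print(ctrl.get_state()["position"])
E
```

```text
time: 1.75
position: [0.4154, 0.3171, 0.1611]
tool_rot: [-3.141, -0.001, 0.0]
ft_force: [0.6, -0.3, -0.2]
grip_width: 0.995
[0.41886831 0.30892928 0.15942738]
```

View pics/w1.png

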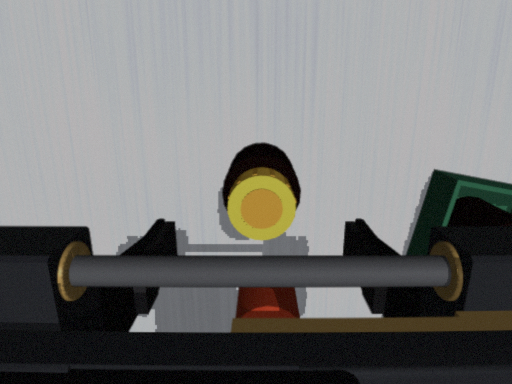

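```bash
python3 -m crank '{"dp":[[0,0,0],[0,0,0],[0,0,0],[0,0,0],[0,0,0],[0,0,0],[0,0,0],[0,0,0]],"delta_rot":[[0,0,0],[0,0,0],[0,0,0],[0,0,0],[0,0,0],[0,0,0],[0,0,0],[0,0,0]]}'
cat > lid.py <<'E'
from h import *
import sys
z=float(sys.argv[1])
ci=ctrl.camera_info("wrist");s=ctrl.get_state();im=ctrl.get_image("wrist")
cv2.imwrite("pics/wl_%06d.png"%int(s["time"]*100),im)
m=cv2.inRange(cv2.cvtColor(im,cv2.COLOR_BGR2HSV),(15,120,90),(35,255,255))
m=cv2.morphologyEx(m,cv2.MORPH_OPEN,np.ones((3,3)))
n,l,st,c=cv2.connectedComponentsWithStats(m)
print("tcp",s["position"].round(4),s["tool_rot"].round(4))
for i in range(1,n):
    if st[i,4]>300: print(st[i],c[i].round(1),plane(ci,c[i],z)[0].round(4))
E
python3 lid.py .098
```

```text
time: 2.6
position: [0.415, 0.3188, 0.1616]
tool_rot: [-3.142, -0.001, -0.0]
ft_force: [0.4, -0.9, -0.2]
grip_width: 1.001
tcp [0.415  0.3188 0.1616] [-3.1415e+00 -6.0000e-04 -1.0000e-04]
[ 228  170   69   72 3702] [262.2 207.2] [0.4171 0.3191 0.098 ]
```

```bash
python3 -m crank '{"dp":[[0.1,0,1.2],[0,0,1.2],[0,0,1.2],[0,0,1.2],[0,0,1.0],[0,0,0.7],[0,0,0],[0,0,0]],"delta_rot":[[0,0,0],[0,0,0],[0,0,0],[0,0,0],[0,0,0],[0,0,0],[0,0,0],[0,0,0]]}';python3 -m crank '{"dp":[[0,0,0],[0,0,0],[0,0,0],[0,0,0],[0,0,0],[0,0,0],[0,0,0],[0,0,0]],"delta_rot":[[0,0,0],[0,0,0],[0,0,0],[0,0,0],[0,0,0],[0,0,0],[0,0,0],[0,0,0]]}' 3.0 25
```

```text
time: 3.45
position: [0.4162, 0.3188, 0.0967]
tool_rot: [-3.141, -0.0, -0.0]
ft_force: [0.1, 0.3, 0.3]
grip_width: 0.997
time: 4.25
position: [0.4161, 0.3187, 0.0966]
tool_rot: [-3.141, -0.0, -0.001]
ft_force: [0.4, -0.4, 0.1]
grip_width: 0.501
```

```bash
python3 -m crank '{"dp":[[0,0,-0.6],[0,0,-1.2],[0,0,-2],[0,0,-2.2],[0,0,-2.2],[0,0,-2],[0,0,-1.2],[0,0,-0.6]],"delta_rot":[[0,0,0],[0,0,0],[0,0,0],[0,0,0],[0,0,0],[0,0,0],[0,0,0],[0,0,0]]}';python3 -m crank '{"dp":[[1.1,0.8,0],[2.2,1.6,0],[3,2.2,0],[3.2,2.5,0],[3.2,2.5,0],[2.6,2,0],[1.6,1.1,0],[0.8,0.5,0]],"delta_rot":[[0,0,0],[0,0,0],[0,0,0],[0,0,0],[0,0,0],[0,0,0],[0,0,0],[0,0,0]]}'; python3 -m crank '{"dp":[[0,0,0],[0,0,0],[0,0,0],[0,0,0],[0,0,0],[0,0,0],[0,0,0],[0,0,0]],"delta_rot":[[0,0,0],[0,0,0],[0,0,0],[0,0,0],[0,0,0],[0,0,0],[0,0,0],[0,0,0]]}'
python3 - <<'E'
from h import *
cv2.imwrite("pics/t2.png",np.hstack([ctrl.get_image("side")[100:300,90:400],ctrl.get_image("wrist")[100:300,:400]]))
E
```

```text
time: 5.05
position: [0.4163, 0.3189, 0.2181]
tool_rot: [-3.14, -0.0, -0.002]
ft_force: [0.9, -0.0, -4.5]
grip_width: 0.5
time: 5.85
position: [0.5945, 0.1828, 0.2149]
tool_rot: [3.138, -0.007, -0.002]
ft_force: [0.1, -0.1, -4.1]
grip_width: 0.496
time: 6.65
position: [0.593, 0.1867, 0.2166]
tool_rot: [-3.141, -0.0, -0.0]
ft_force: [-0.1, 0.2, -3.6]
grip_width: 0.503
```

View pics/t2.png

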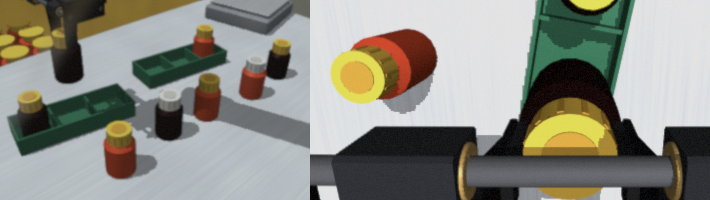

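```bash
python3 -m crank '{"dp":[[0,0,1],[0,0,1.8],[0,0,2],[0,0,2],[0,0,1.8],[0,0,1.2],[0,0,0.8],[0,0,0.4]],"delta_rot":[[0,0,0],[0,0,0],[0,0,0],[0,0,0],[0,0,0],[0,0,0],[0,0,0],[0,0,0]]}';python3 -m crank '{"dp":[[0,0,0],[0,0,0],[0,0,0.1],[0,0,0.1],[0,0,0.1],[0,0,0.1],[0,0,0],[0,0,0]],"delta_rot":[[0,0,0],[0,0,0],[0,0,0],[0,0,0],[0,0,0],[0,0,0],[0,0,0],[0,0,0]]}'
python3 - <<'E'
from h import *
cv2.imwrite("pics/t3.png",cv2.resize(ctrl.get_image("side")[160:280,90:250],None,fx=4,fy=4))
E
```

```text
time: 7.55
position: [0.5928, 0.1866, 0.1058]
tool_rot: [3.141, 0.0, -0.001]
ft_force: [-0.6, -0.3, -3.9]
grip_width: 0.496
time: 8.35
position: [0.593, 0.1867, 0.1025]
tool_rot: [3.142, 0.0, 0.0]
ft_force: [-1.1, -0.1, -3.1]
grip_width: 0.499
```

View pics/t3.png

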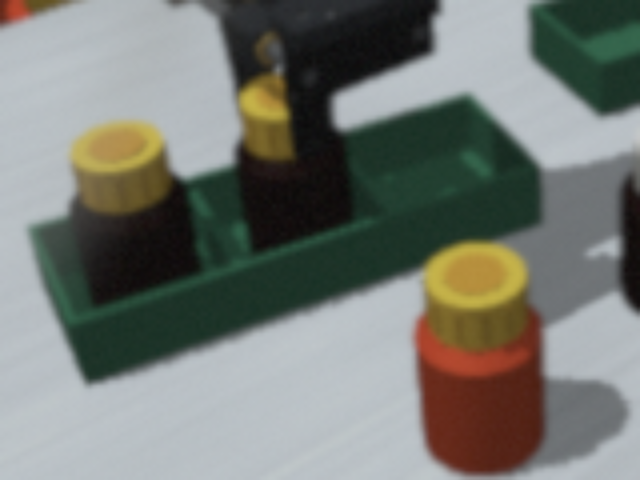

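```bash
python3 -m crank '{"dp":[[0,0,0.05],[0,0,0.05],[0,0,0.05],[0,0,0.05],[0,0,0],[0,0,0],[0,0,0],[0,0,0]],"delta_rot":[[0,0,0],[0,0,0],[0,0,0],[0,0,0],[0,0,0],[0,0,0],[0,0,0],[0,0,0]]}'
```

```text
time: 9.2
position: [0.593, 0.1867, 0.1007]
tool_rot: [-3.141, -0.0, -0.0]
ft_force: [-0.2, 1.2, -2.9]
grip_width: 0.501
```

```bash
python3 -m crank '{"dp":[[0,0,0.05],[0,0,0],[0,0,0],[0,0,0.05],[0,0,0],[0,0,0],[0,0,0],[0,0,0]],"delta_rot":[[0,0,0],[0,0,0],[0,0,0],[0,0,0],[0,0,0],[0,0,0],[0,0,0],[0,0,0]]}'
```

```text
time: 10.0
position: [0.5933, 0.1868, 0.1006]
tool_rot: [-3.141, -0.0, -0.001]
ft_force: [-1.7, -0.9, 5.1]
grip_width: 0.496
```

```bash
python3 -m crank '{"dp":[[0,0,0],[0,0,0],[0,0,0],[0,0,0],[0,0,0],[0,0,0],[0,0,0],[0,0,0]],"delta_rot":[[0,0,0],[0,0,0],[0,0,0],[0,0,0],[0,0,0],[0,0,0],[0,0,0],[0,0,0]]}' 8.7 25;python3 -m crank '{"dp":[[0,0,-0.6],[0,0,-1.2],[0,0,-1.5],[0,0,-1.5],[-0.8,0,-1.2],[-1.6,0,-0.6],[-2.3,-0.1,0],[-2.6,-0.1,0]],"delta_rot":[[0,0,0],[0,0,0],[0,0,0],[0,0,0],[0,0,0],[0,0,0],[0,0,0],[0,0,0]]}';python3 -m crank '{"dp":[[-2.7,-0.2,0],[-2.6,-0.2,0],[-2.1,-0.2,0],[-1.5,0,0],[-0.8,0,0],[-0.2,0,0],[0,0,0],[0,0,0]],"delta_rot":[[0,0,0],[0,0,0],[0,0,0],[0,0,0],[0,0,0],[0,0,0],[0,0,0],[0,0,0]]}'; python3 lid.py .098;  python3 - <<'E'
from h import *
cv2.imwrite("pics/t4.png",ctrl.get_image("side"))
E
```

```text
time: 10.8
position: [0.5931, 0.1867, 0.0996]
tool_rot: [-3.142, -0.0, -0.0]
ft_force: [-0.2, -0.5, -1.1]
grip_width: 0.994
time: 11.6
position: [0.5195, 0.1886, 0.1668]
tool_rot: [-3.141, 0.001, -0.002]
ft_force: [-0.4, 0.2, 0.4]
grip_width: 1.002
time: 12.4
position: [0.4218, 0.1945, 0.1658]
tool_rot: [-3.142, 0.001, -0.001]
ft_force: [-0.9, 0.2, -0.0]
grip_width: 0.997
tcp [0.4218 0.1945 0.1658] [-3.1415e+00  7.0000e-04 -1.2000e-03]
[ 226  168   69   71 3644] [260.3 204. ] [0.4227 0.1957 0.098 ]
[486 185  26  42 722] [500.9 209.9] [0.5849 0.1912 0.098 ]
```

View pics/t4.png

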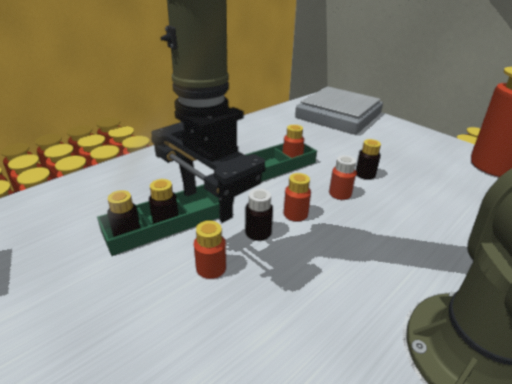

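```bash
python3 -m crank '{"dp":[[0,0,1.0],[0,0,1.4],[0,0,1.4],[0,0,1.3],[0,0,1.1],[0,0,0.7],[0,0,0],[0,0,0]],"delta_rot":[[0,0,0],[0,0,0],[0,0,0],[0,0,0],[0,0,0],[0,0,0],[0,0,0],[0,0,0]]}';python3 -m crank '{"dp":[[0,0,0],[0,0,0],[0,0,0],[0,0,0],[0,0,0],[0,0,0],[0,0,0],[0,0,0]],"delta_rot":[[0,0,0],[0,0,0],[0,0,0],[0,0,0],[0,0,0],[0,0,0],[0,0,0],[0,0,0]]}' 3.0 25
```

```text
time: 13.3
position: [0.4213, 0.1948, 0.0967]
tool_rot: [-3.141, -0.0, -0.001]
ft_force: [-0.3, 0.5, 1.0]
grip_width: 1.001
time: 14.1
position: [0.4214, 0.1947, 0.0967]
tool_rot: [-3.141, -0.0, -0.001]
ft_force: [1.0, 0.1, -0.1]
grip_width: 0.496
```

```bash
python3 -m crank '{"dp":[[0,0,-0.6],[0,0,-1.2],[0,0,-2],[0,0,-2.2],[0,0,-2.2],[0,0,-2],[0,0,-1.2],[0,0,-0.6]],"delta_rot":[[0,0,0],[0,0,0],[0,0,0],[0,0,0],[0,0,0],[0,0,0],[0,0,0],[0,0,0]]}';python3 -m crank '{"dp":[[0.6,0.8,0],[1.2,1.6,0],[1.8,2.4,0],[2.3,3.1,0],[2.4,3.3,0],[2.4,3.3,0],[2.4,3.2,0],[2.2,3,0]],"delta_rot":[[0,0,0],[0,0,0],[0,0,0],[0,0,0],[0,0,0],[0,0,0],[0,0,0],[0,0,0]]}'; python3 -m crank '{"dp":[[2,2.6,0],[1.4,1.8,0],[0.8,1.1,0],[0.5,0.7,0],[0,0,0],[0,0,0],[0,0,0],[0,0,0]],"delta_rot":[[0,0,0],[0,0,0],[0,0,0],[0,0,0],[0,0,0],[0,0,0],[0,0,0],[0,0,0]]}'
```

```text
time: 14.9
position: [0.4213, 0.1948, 0.2179]
tool_rot: [-3.14, -0.0, -0.002]
ft_force: [0.3, -0.8, -4.4]
grip_width: 0.498
time: 15.7
position: [0.5743, -0.0151, 0.2152]
tool_rot: [3.14, -0.001, -0.003]
ft_force: [1.6, 0.2, -4.5]
grip_width: 0.498
time: 16.5
position: [0.6209, -0.073, 0.2168]
tool_rot: [-3.141, -0.003, -0.0]
ft_force: [0.9, -0.7, -4.1]
grip_width: 0.501
```

```bash
python3 -m crank '{"dp":[[0,0.1,1],[0,0.05,1.8],[0,0,2],[0,0,2],[0,0,1.8],[0,0,1.3],[0,0,0.9],[0,0,0.4]],"delta_rot":[[0,0,0],[0,0,0],[0,0,0],[0,0,0],[0,0,0],[0,0,0],[0,0,0],[0,0,0]]}';python3 -m crank '{"dp":[[0,0,0.1],[0,0,0.1],[0,0,0],[0,0,0.05],[0,0,0],[0,0,0.05],[0,0,0],[0,0,0]],"delta_rot":[[0,0,0],[0,0,0],[0,0,0],[0,0,0],[0,0,0],[0,0,0],[0,0,0],[0,0,0]]}'
python3 - <<'E'
from h import *
cv2.imwrite("pics/t5.png",cv2.resize(ctrl.get_image("side")[100:220,200:360],None,fx=4,fy=4))
E
```

```text
time: 17.3
position: [0.6207, -0.0756, 0.1036]
tool_rot: [3.142, 0.001, -0.002]
ft_force: [-0.4, 0.8, -4.3]
grip_width: 0.503
time: 18.1
position: [0.6211, -0.0757, 0.1016]
tool_rot: [-3.142, -0.0, -0.0]
ft_force: [0.1, -0.0, -4.2]
grip_width: 0.497
```

View pics/t5.png

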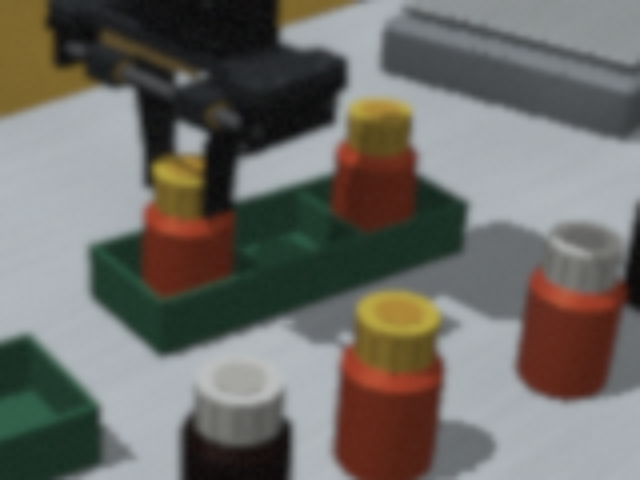

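```bash
python3 -m crank '{"dp":[[0,0,0.05],[0,0,0],[0,0,0.05],[0,0,0],[0,0,0.05],[0,0,0],[0,0,0],[0,0,0]],"delta_rot":[[0,0,0],[0,0,0],[0,0,0],[0,0,0],[0,0,0],[0,0,0],[0,0,0],[0,0,0]]}'
```

```text
time: 18.95
position: [0.6213, -0.0758, 0.1007]
tool_rot: [-3.141, -0.0, -0.001]
ft_force: [-2.1, -0.7, 2.7]
grip_width: 0.496
```

```bash
python3 -m crank '{"dp":[[0,0,0],[0,0,0],[0,0,0],[0,0,0],[0,0,0],[0,0,0],[0,0,0],[0,0,0]],"delta_rot":[[0,0,0],[0,0,0],[0,0,0],[0,0,0],[0,0,0],[0,0,0],[0,0,0],[0,0,0]]}' 8.7 25;python3 -m crank '{"dp":[[0,0,-0.6],[0,0,-1.2],[0,0,-1.5],[0,0,-1.5],[-0.8,0,-1.2],[-1.6,-0.2,-0.6],[-2.3,-0.3,0],[-2.8,-0.4,0]],"delta_rot":[[0,0,0],[0,0,0],[0,0,0],[0,0,0],[0,0,0],[0,0,0],[0,0,0],[0,0,0]]}';python3 -m crank '{"dp":[[-3,-0.4,0],[-3,-0.4,0],[-2.6,-0.4,0],[-1.8,-0.3,0],[-1,-0.1,0],[-0.5,0,0],[0,0,0],[0,0,0]],"delta_rot":[[0,0,0],[0,0,0],[0,0,0],[0,0,0],[0,0,0],[0,0,0],[0,0,0],[0,0,0]]}'; python3 lid.py .098
```

```text
time: 19.75
position: [0.6211, -0.0758, 0.1]
tool_rot: [-3.142, -0.0, -0.0]
ft_force: [-0.1, 0.0, 0.5]
grip_width: 0.993
time: 20.55
position: [0.5456, -0.0671, 0.1671]
tool_rot: [3.141, -0.0, 0.002]
ft_force: [-0.2, 1.2, 0.3]
grip_width: 0.997
time: 21.35
position: [0.4278, -0.0511, 0.1664]
tool_rot: [3.141, -0.0, 0.002]
ft_force: [0.9, -0.1, -0.5]
grip_width: 1.004
tcp [ 0.4278 -0.0511  0.1664] [ 3.1414e+00 -2.0000e-04  1.5000e-03]
[ 227  168   68   71 3565] [260.6 204.8] [ 0.429  -0.0507  0.098 ]
```

```bash
python3 -m crank '{"dp":[[0,0,1.0],[0,0,1.4],[0,0,1.4],[0,0,1.3],[0,0,1.1],[0,0,0.75],[0,0,0],[0,0,0]],"delta_rot":[[0,0,0],[0,0,0],[0,0,0],[0,0,0],[0,0,0],[0,0,0],[0,0,0],[0,0,0]]}';python3 -m crank '{"dp":[[0,0,0],[0,0,0],[0,0,0],[0,0,0],[0,0,0],[0,0,0],[0,0,0],[0,0,0]],"delta_rot":[[0,0,0],[0,0,0],[0,0,0],[0,0,0],[0,0,0],[0,0,0],[0,0,0],[0,0,0]]}' 3.0 25
```

```text
time: 22.2
position: [0.4273, -0.0509, 0.0966]
tool_rot: [3.141, 0.0, 0.0]
ft_force: [0.7, -0.5, -0.0]
grip_width: 0.999
time: 23.0
position: [0.4274, -0.0508, 0.0967]
tool_rot: [-3.142, -0.0, -0.001]
ft_force: [1.0, -0.0, -0.1]
grip_width: 0.504
```

```bash
python3 -m crank '{"dp":[[0,0,-0.6],[0,0,-1.2],[0,0,-2],[0,0,-2.2],[0,0,-2.2],[0,0,-2],[0,0,-1.2],[0,0,-0.6]],"delta_rot":[[0,0,0],[0,0,0],[0,0,0],[0,0,0],[0,0,0],[0,0,0],[0,0,0],[0,0,0]]}';python3 -m crank '{"dp":[[0.9,0.5,0],[1.8,1.1,0],[2.5,1.5,0],[2.9,1.7,0],[2.9,1.7,0],[2.6,1.6,0],[2,1.2,0],[1.3,0.7,0]],"delta_rot":[[0,0,0],[0,0,0],[0,0,0],[0,0,0],[0,0,0],[0,0,0],[0,0,0],[0,0,0]]}'; python3 -m crank '{"dp":[[0.8,0.5,0],[0.4,0.2,0],[0,0,0],[0,0,0],[0,0,0],[0,0,0],[0,0,0],[0,0,0]],"delta_rot":[[0,0,0],[0,0,0],[0,0,0],[0,0,0],[0,0,0],[0,0,0],[0,0,0],[0,0,0]]}'
```

```text
time: 23.8
position: [0.4274, -0.0509, 0.2179]
tool_rot: [-3.141, -0.0, -0.003]
ft_force: [-0.6, -0.0, -3.1]
grip_width: 0.501
time: 24.6
position: [0.5972, -0.1525, 0.2144]
tool_rot: [3.139, -0.001, -0.004]
ft_force: [-1.4, -0.6, -3.0]
grip_width: 0.5
time: 25.4
position: [0.608, -0.1576, 0.2168]
tool_rot: [-3.141, -0.001, -0.001]
ft_force: [0.1, -0.3, -3.3]
grip_width: 0.496
```

```bash
python3 -m crank '{"dp":[[0,0,1],[0,0,1.8],[0,0,2],[0,0,2],[0,0,1.8],[0,0,1.3],[0,0,0.9],[0,0,0.4]],"delta_rot":[[0,0,0],[0,0,0],[0,0,0],[0,0,0],[0,0,0],[0,0,0],[0,0,0],[0,0,0]]}';python3 -m crank '{"dp":[[0,0,0.1],[0,0,0.1],[0,0,0],[0,0,0.05],[0,0,0],[0,0,0.05],[0,0,0],[0,0,0]],"delta_rot":[[0,0,0],[0,0,0],[0,0,0],[0,0,0],[0,0,0],[0,0,0],[0,0,0],[0,0,0]]}'
python3 - <<'E'
from h import *
cv2.imwrite("pics/t6.png",cv2.resize(ctrl.get_image("side")[100:220,200:360],None,fx=4,fy=4))
E
```

```text
time: 26.2
position: [0.6077, -0.1577, 0.1035]
tool_rot: [-3.142, -0.0, 0.002]
ft_force: [-0.5, -0.3, -2.6]
grip_width: 0.499
time: 27.0
position: [0.6081, -0.1578, 0.1016]
tool_rot: [-3.142, -0.0, -0.0]
ft_force: [-0.5, 0.2, -3.0]
grip_width: 0.499
```

View pics/t6.png

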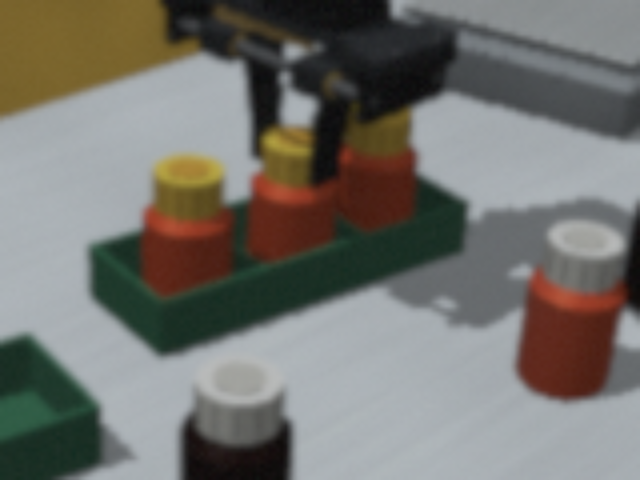

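```bash
python3 -m crank '{"dp":[[0,0,0.05],[0,0,0],[0,0,0.05],[0,0,0],[0,0,0.05],[0,0,0],[0,0,0],[0,0,0]],"delta_rot":[[0,0,0],[0,0,0],[0,0,0],[0,0,0],[0,0,0],[0,0,0],[0,0,0],[0,0,0]]}'
```

```text
time: 27.85
position: [0.6083, -0.1579, 0.1006]
tool_rot: [-3.142, -0.0, -0.001]
ft_force: [-1.5, 0.5, 4.7]
grip_width: 0.495
```

```bash
python3 -m crank '{"dp":[[0,0,0],[0,0,0],[0,0,0],[0,0,0],[0,0,0],[0,0,0],[0,0,0],[0,0,0]],"delta_rot":[[0,0,0],[0,0,0],[0,0,0],[0,0,0],[0,0,0],[0,0,0],[0,0,0],[0,0,0]]}' 8.7 25;python3 -m crank '{"dp":[[0,0,-0.6],[0,0,-1.2],[0,0,-1.5],[0,0,-1.5],[-0.8,0,-1.2],[-1.6,1.0,-0.6],[-2.3,1.9,0],[-2.7,2.5,0]],"delta_rot":[[0,0,0],[0,0,0],[0,0,0],[0,0,0],[0,0,0],[0,0,0],[0,0,0],[0,0,0]]}';python3 -m crank '{"dp":[[-2.9,2.9,0],[-2.9,2.9,0],[-2.5,2.4,0],[-1.8,1.8,0],[-1,1.0,0],[-0.5,0.6,0],[0,0,0],[0,0,0]],"delta_rot":[[0,0,0],[0,0,0],[0,0,0],[0,0,0],[0,0,0],[0,0,0],[0,0,0],[0,0,0]]}'; python3 lid.py .098
```

```text
time: 28.65
position: [0.6081, -0.1578, 0.1001]
tool_rot: [-3.142, -0.0, -0.0]
ft_force: [1.1, -0.1, 0.3]
grip_width: 0.992
time: 29.45
position: [0.5339, -0.2112, 0.1671]
tool_rot: [-3.141, -0.005, -0.002]
ft_force: [0.8, -0.2, 0.9]
grip_width: 1.004
time: 30.25
position: [0.4193, -0.3267, 0.1661]
tool_rot: [-3.141, -0.003, -0.001]
ft_force: [-0.5, -0.0, -0.5]
grip_width: 0.999
tcp [ 0.4193 -0.3267  0.1661] [-3.1412e+00 -3.2000e-03 -6.0000e-04]
[ 226  172   68   70 3530] [259.4 208.3] [ 0.4196 -0.3287  0.098 ]
```

```bash
python3 -m crank '{"dp":[[0,0.05,1.0],[0,0,1.4],[0,0,1.4],[0,0,1.3],[0,0,1.1],[0,0,0.75],[0,0,0],[0,0,0]],"delta_rot":[[0,0,0],[0,0,0],[0,0,0],[0,0,0],[0,0,0],[0,0,0],[0,0,0],[0,0,0]]}';python3 -m crank '{"dp":[[0,0,0],[0,0,0],[0,0,0],[0,0,0],[0,0,0],[0,0,0],[0,0,0],[0,0,0]],"delta_rot":[[0,0,0],[0,0,0],[0,0,0],[0,0,0],[0,0,0],[0,0,0],[0,0,0],[0,0,0]]}' 3.0 25
```

```text
time: 31.1
position: [0.4182, -0.3286, 0.0966]
tool_rot: [3.141, -0.0, 0.0]
ft_force: [1.1, -0.3, -0.4]
grip_width: 0.997
time: 31.9
position: [0.4184, -0.3283, 0.0966]
tool_rot: [3.142, 0.001, 0.001]
ft_force: [0.5, -0.3, -0.7]
grip_width: 0.498
```

```bash
python3 -m crank '{"dp":[[0,0,-0.6],[0,0,-1.2],[0,0,-2],[0,0,-2.2],[0,0,-2.2],[0,0,-2],[0,0,-1.2],[0,0,-0.6]],"delta_rot":[[0,0,0],[0,0,0],[0,0,0],[0,0,0],[0,0,0],[0,0,0],[0,0,0],[0,0,0]]}';python3 -m crank '{"dp":[[0.3,-0.75,0],[0.55,-1.5,0],[0.85,-2.25,0],[1.1,-3,0],[1.4,-3.75,0],[1.45,-3.95,0],[1.45,-3.95,0],[1.45,-3.95,0]],"delta_rot":[[0,0,0],[0,0,0],[0,0,0],[0,0,0],[0,0,0],[0,0,0],[0,0,0],[0,0,0]]}'; python3 -m crank '{"dp":[[1.45,-3.95,0],[1.45,-3.95,0],[1.4,-3.75,0],[1.1,-3,0],[0.9,-2.4,0],[0.6,-1.7,0],[0.35,-0.95,0],[0.2,-0.5,0]],"delta_rot":[[0,0,0],[0,0,0],[0,0,0],[0,0,0],[0,0,0],[0,0,0],[0,0,0],[0,0,0]]}'; python3 -m crank '{"dp":[[0,0,0],[0,0,0],[0,0,0],[0,0,0],[0,0,0],[0,0,0],[0,0,0],[0,0,0]],"delta_rot":[[0,0,0],[0,0,0],[0,0,0],[0,0,0],[0,0,0],[0,0,0],[0,0,0],[0,0,0]]}'
```

```text
time: 32.7
position: [0.4183, -0.3286, 0.2179]
tool_rot: [3.141, -0.0, 0.003]
ft_force: [-0.7, 0.1, -4.2]
grip_width: 0.499
time: 33.5
position: [0.5031, -0.0948, 0.2154]
tool_rot: [-3.141, -0.001, 0.003]
ft_force: [1.1, 0.2, -3.9]
grip_width: 0.503
time: 34.3
position: [0.5778, 0.1051, 0.2158]
tool_rot: [3.141, 0.001, -0.002]
ft_force: [-0.3, -0.1, -4.2]
grip_width: 0.5
time: 35.1
position: [0.578, 0.1047, 0.2166]
tool_rot: [-3.142, -0.0, -0.0]
ft_force: [-0.3, 0.8, -4.4]
grip_width: 0.498
```

```bash
python3 -m crank '{"dp":[[0,0,1],[0,0,1.8],[0,0,2],[0,0,2],[0,0,1.8],[0,0,1.3],[0,0,0.9],[0,0,0.4]],"delta_rot":[[0,0,0],[0,0,0],[0,0,0],[0,0,0],[0,0,0],[0,0,0],[0,0,0],[0,0,0]]}';python3 -m crank '{"dp":[[0,0,0.1],[0,0,0.1],[0,0,0],[0,0,0.05],[0,0,0],[0,0,0.05],[0,0,0],[0,0,0]],"delta_rot":[[0,0,0],[0,0,0],[0,0,0],[0,0,0],[0,0,0],[0,0,0],[0,0,0],[0,0,0]]}'
python3 - <<'E'
from h import *
cv2.imwrite("pics/t7.png",cv2.resize(ctrl.get_image("side")[140:260,90:250],None,fx=4,fy=4))
E
```

```text
time: 35.9
position: [0.5776, 0.1046, 0.1036]
tool_rot: [3.141, 0.0, -0.002]
ft_force: [-0.1, -0.0, -3.5]
grip_width: 0.499
time: 36.7
position: [0.578, 0.1047, 0.1016]
tool_rot: [-3.142, -0.0, -0.0]
ft_force: [0.5, -0.2, -4.1]
grip_width: 0.497
```

View pics/t7.png

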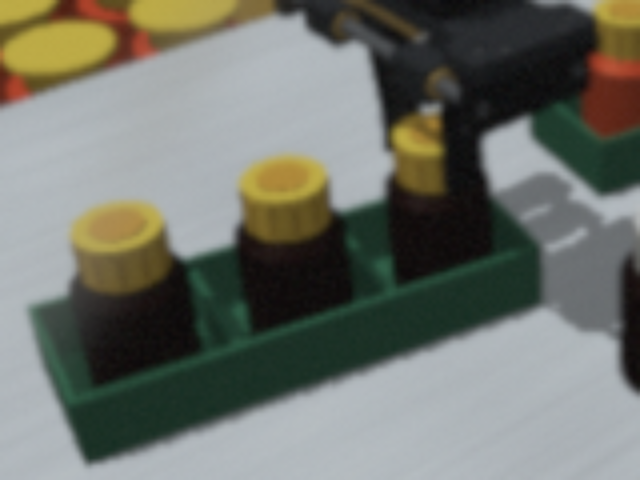

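```bash
python3 -m crank '{"dp":[[0,0,0.05],[0,0,0],[0,0,0.05],[0,0,0],[0,0,0.05],[0,0,0],[0,0,0],[0,0,0]],"delta_rot":[[0,0,0],[0,0,0],[0,0,0],[0,0,0],[0,0,0],[0,0,0],[0,0,0],[0,0,0]]}'
```

```text
time: 37.55
position: [0.5782, 0.1048, 0.1006]
tool_rot: [-3.141, -0.0, -0.001]
ft_force: [-1.8, -0.2, 2.9]
grip_width: 0.496
```

```bash
python3 -m crank '{"dp":[[0,0,0],[0,0,0],[0,0,0],[0,0,0],[0,0,0],[0,0,0],[0,0,0],[0,0,0]],"delta_rot":[[0,0,0],[0,0,0],[0,0,0],[0,0,0],[0,0,0],[0,0,0],[0,0,0],[0,0,0]]}' 8.7 25;python3 -m crank '{"dp":[[0,0,-0.6],[0,0,-1.2],[0,0,-2],[0,0,-2.5],[0,0,-3],[0,0,-3],[0,0,-2.2],[0,0,-1]],"delta_rot":[[0,0,0],[0,0,0],[0,0,0],[0,0,0],[0,0,0],[0,0,0],[0,0,0],[0,0,0]]}'; python3 -m crank '{"dp":[[-0.5,-1.5,0],[-1,-3,0],[-1,-4,0],[-1,-4.4,0],[-1,-4.4,0],[-1,-4.4,0],[-1,-4.4,0],[-1,-4.4,0]],"delta_rot":[[0,0,0],[0,0,0],[0,0,0],[0,0,0],[0,0,0],[0,0,0],[0,0,0],[0,0,0]]}';python3 -m crank '{"dp":[[-0.5,-4,0],[-0.5,-3,0],[-0.5,-2,0],[-0.2,-1,0],[0,0,0],[0,0,0],[0,0,0],[0,0,0]],"delta_rot":[[0,0,0],[0,0,0],[0,0,0],[0,0,0],[0,0,0],[0,0,0],[0,0,0],[0,0,0]]}'
python3 - <<'E'
from h import *
ci=ctrl.camera_info("top")
im=ctrl.get_image("top");cv2.imwrite("pics/topf.png",im);cv2.imwrite("pics/sidef.png",ctrl.get_image("side"))
m=cv2.inRange(cv2.cvtColor(im,cv2.COLOR_BGR2HSV),(18,120,90),(35,255,255));m[:140]=0
n,l,s,c=cv2.connectedComponentsWithStats(m)
for i in range(1,n):
    if s[i,4]>60: print(s[i],plane(ci,c[i],.102)[0].round(4))
E
```

```text
time: 38.35
position: [0.578, 0.1048, 0.1001]
tool_rot: [-3.142, -0.0, -0.0]
ft_force: [0.1, 0.7, -0.4]
grip_width: 0.991
time: 39.15
position: [0.5793, 0.1047, 0.2588]
tool_rot: [-3.14, 0.0, -0.008]
ft_force: [0.6, -0.1, -0.2]
grip_width: 0.997
time: 39.95
position: [0.5022, 0.4112, 0.2549]
tool_rot: [3.141, 0.0, -0.0]
ft_force: [0.4, -0.0, 0.6]
grip_width: 1.0
time: 40.75
position: [0.4869, 0.5082, 0.2556]
tool_rot: [-3.142, 0.003, -0.001]
ft_force: [-0.3, -0.2, -0.0]
grip_width: 1.002
[279 151  17  16 212] [ 0.6201 -0.0754  0.102 ]
[150 154  17  16 210] [0.6078 0.2701 0.102 ]
[309 156  17  16 215] [ 0.6073 -0.1576  0.102 ]
[338 158  18  16 214] [ 0.6034 -0.2368  0.102 ]
[181 160  17  16 210] [0.592  0.1873 0.102 ]
[212 166  16  16 211] [0.5769 0.104  0.102 ]
[  0 339  14  23 263] [0.1224 0.6211 0.102 ]
[ 16 371  22  13 218] [0.0549 0.5617 0.102 ]
[  0 374  14  10 121] [0.0533 0.6125 0.102 ]
```

View pics/topf.png

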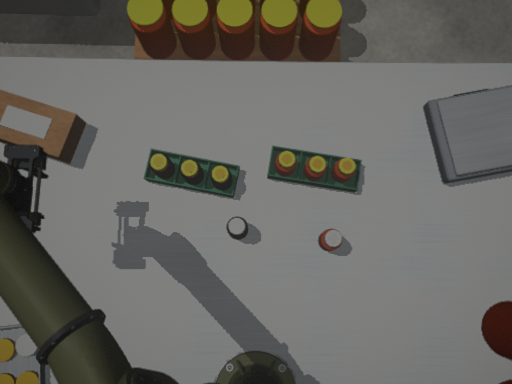

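View pics/sidef.png

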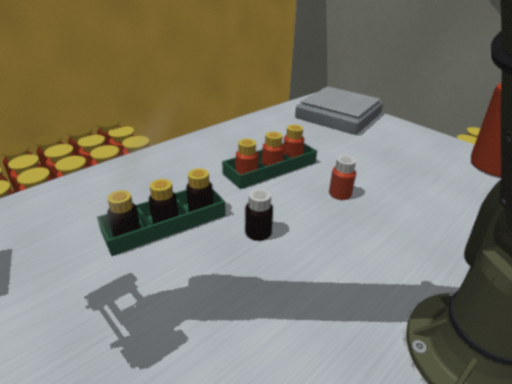

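```bash
python3 -c "
from bench import ctrl
print(ctrl.get_state()['ft_force']);print(ctrl.close_job())"
```

```text
[-0.16046881 -0.50807578  0.08987017]
the job is handed in; nothing more can be done
None
```

All four yellow-lidded jars are packed and the job is handed in, at about 41 s of the 96 s allowed. The two dark jars are in `crate_dark` and the two orange ones are in `crate_orange`, one to a cell. I lowered each onto the crate floor in half-millimetre steps until the force reading showed contact at about 3–5 N up, then released it.

- **Packed jars:** in the last top and side pictures all six jars stand upright. The lids of the four I placed measure within about 2 mm of where I aimed.
- **Jars to leave alone:** in those pictures the two white-lidded jars look where they were. The two jars already packed also stand at the lid pixels measured at the start.
- **Robot:** the arm is clear of everything, with wrist force near 0. No check failed or disagreed.

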